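Shoot the barrel bolt and drop its handle into the keeper notch

ROBOT

A 6-joint arm with a two-finger parallel gripper is mounted at the origin on a cart in front of the work surface, level with it; the furniture and walls round the work are solid. World frame = base frame: x ahead of the robot, y to its left, z up, the work surface at z = 0. Lengths are in mm, angles in rad, forces in N, time in s.
With the tool pointing down it reaches from about 350 to 800 mm from the base axis. Payload 7.3 kg.
Tool frame: the origin (TCP) lies between the finger pads; the fingertips stand 11 mm ahead of it and the grasp point (between the pads) lies 8 mm behind it (nose_length is the distance from the TCP to the fingertips, in mm); z points along the fingers, y is the line along which they close (so a half turn about z gives the same grasp; the last joint's range is limited). The gripper opens to 85 mm and grips with 20 to 120 N. Pads are 22 mm wide; open, the fingers measure 114 mm over their backs; the gripper's body (76 mm by 85 mm) begins 54 mm behind the grasp point. The pads swing forward as they close: fully open they stand 13 mm farther back than shut.
Start: joints at [-1.37, 0.342, 1.524, -0, 1.275, -0.146], TCP at [178.465, -493.755, 242.322] pointing down, gripper open.
Joint ranges: [-2.53, 2.53], [-0.77, 2.02], [0.04, 2.7], [-1, 4.14], [0.28, 2.66], [-3.11, 3.11]. Speed limits (rad/s): [2.57, 2.57, 3.14, 3.14, 3.14, 3.14].

INTERFACE

Orientations are given as a unit quaternion [x, y, z, w].
In Python, from plant import * gives the robot as it stands.
- The arm moves only by the tool play_rows, never from a script. Its argument "moves" is a list that holds one entry, the list of rows, each a list of 7 numbers: the turn, a rotation vector about the tool's x, y, z in degrees, then the shift along the tool's x, y, z in cm, then the opening in per cent of the stroke, from 0 (shut) to 100 (fully open). In form: [[[ax, ay, az, dx, dy, dz, hand], ...]]. A call has 1 to 12 rows; each row is the pose to reach, as a shift and turn from the pose commanded when the call began, along the tool's axes at that moment; what a row does not reach only later rows make up. A row lasts 1/8 s, in which the tool goes at most 62.5 mm and 10.7 degrees, less where a joint would pass 70% of its speed; a pose out of reach is approached as far as the arm can. A call with a gripper value outside its range is refused whole. The fingers move at their own pace and stop on an object; the grip force is fixed at half the most. Time passes only in rows, so rows that repeat a pose let the fingers close. It gives the time, the measured TCP pose, the force, the opening and the grip force at its end, in the units of the state.
- sense(): the state, without advancing time (a new reading comes with each control period).
- capture(name): name is "scene" or "top" or "wrist"; returns the picture (420x560x3 uint8, red, green, blue); there is no depth.
- calibration(name): a dict with "fx", "fy", "cx", "cy" (pixels), "xyz" and "attitude" of the camera in the world. Camera axes: x right, y down, z forward; pixel columns grow to the right and rows downward; lengths in mm; the calibration is good to about 2 mm. A picture is of the moment at which its call begins: read the wrist's pose just before it. calibration takes no time and is no camera call; for the wrist camera it gives the pose at the moment of the call.
- close_job(): hands the job in; it is judged then, once.
Trained networks look in the newest picture that a camera, given by its name, has taken for a name from the list of things; names that differ only in an ending like _2 or _b are one class to them, and where a whole thing is asked for, a point or a joint stands for the part that bears it (a point fixed in the world has none). Each returns a list of dicts, best first, with "p" (0 to 1); they miss things now and then, are a little off and sometimes report something else, mostly with a low value. They report only what shows in the picture. A call takes as long as a camera call.
- recognise(camera, name): "xyz" ([x, y, z] in mm, in the coordinates of the camera as it stood for that picture, good to about 4 mm: the middle of the surface that is visible of it).
- silhouettes(camera, name): "pixels" (420x560 bool, what is visible of it).
- pinpoint(camera, name): "xyz" ([x, y, z] in mm, in the coordinates of the camera as it stood for that picture, good to about 4 mm: a listed point, or the origin of a listed thing).
The state is a dict: "time_s": time; "joint_pos": joint angles; "joint_velocities": joint speeds; "effort": joint torques, N m; "tcp_pos": TCP position; "orientation": TCP orientation; "force": force on the tool from outside, world axes, zero at the start; "moment": the same for the moment, N m; "gripper_width": finger opening in mm; "grip_force": force on a finger pad.
Only numpy, scipy, OpenCV 4.12 (cv2) and the standard library are available. Lean on these libraries where they do the work, as an engineer would, in place of code of your own. Each camera call takes 0.05 s, during which the arm holds its last target. There are 200 camera calls.

TASK

Bolt the sample door on the fitting board: slide the barrel bolt across until you feel its nose press on the spring stop in the keeper, then, keeping it there, turn the handle all the way down into the keeper's notch and let go, so that the bolt stays shot. Feel your way and do not force it: the bolt and handle must not be pressed hard on the keeper, and the loose threaded bolt, the nut and the tin standing near should be left where they are.

Things in the scene. Friction and masses are not known exactly. Their poses are not given: they have to be found in the camera images.
- board: Fixed wooden fitting board, 18 mm thick, with a steel barrel bolt on it: door leaf, 4 mm gap, then a post at its +y end. Origin on the bench straight under the bolt's axis; z up. The axis runs along the board's y at x = 0, z = 52 mm. Board spans x -102 to +52, y -135 to +135 mm.
- saddle_top (a point): Top of the front one of two steel saddles that guide the bolt, 66 mm above the board's origin; board y +40 to +56 mm, x -15 to +15 mm. The rear saddle stands 143 mm further towards -y.
- notch_mean (a point): MEAN place of the notch of the keeper, a dark steel bar along the bolt at board x -28 to -20 mm, top 62 mm above the board's origin; board y = +10 mm. Bar, notch and stop are clamped on slotted holes, together up to 14 mm either way along y from this point: unmeasured, to be felt. Notch 13 mm wide, down to 40 mm above the board's origin; elsewhere the handle lands on the bar at about 0.9 rad.
- stop_mean (a point): MEAN place of the face of the spring stop at the keeper's +y end, on the bolt's axis (same offset as the notch). Yields from 5 N, then 0.6 N per mm more, rigid at 9 mm. Pressed in 3.5 mm (7.1 N) the handle faces the notch's centre; play there is 2.5 mm either way. It pushes the bolt back if let go with the handle up; a handle down in the notch is held.
- grip (a point): Centre of the round flat disc (22 mm diameter, 10 mm thick along the bolt's axis) at the end of the bolt's handle, where it is pinched on its two flat faces. It lies 56 mm from the bolt's axis; between them is a flat bar 8 mm thick along the bolt and 12 mm wide. It is at x = -56 mm x sin(turn), y = -50 mm + slide, z = 52 mm + 56 mm x cos(turn) in the board's frame.
- rod: The bolt itself, a plain steel rod 14 mm in diameter and 190 mm long, with the handle on it; it slides along the board's +y and back. Its origin is only a reference point: the board's origin shifted by slide along y.
- slide (a joint): Travel of the bolt in m: it starts at 0 to 0.012 and grows as the bolt moves along the board's +y into the keeper. Rubbing about 2 N.
- turn (a joint): Angle of the handle about the bolt's axis in rad: 0 = straight up, pi/2 = level, pointing to the board's -x, fully down in the notch (its end stop). It starts within 0.2 of upright, and stays where it is left (rubbing about 0.05 N m).
- bolt_1_mid (a point): Mid height of a loose threaded steel bolt standing on its head, 52 mm tall, on the board's near corner towards -y. Bystander.
- nut_big_mid (a point): Mid height of a loose steel nut, 27 mm wide and 12 mm high, on the board's near corner towards +y. Bystander.
- chalk_tin_mid (a point): Mid height of a loose round tin, 50 mm diameter and 29 mm high, on the bench behind the board. Bystander.

How it is judged:
By the outcome, as a careful person would: the job done as asked, in the order asked, and still so for the second after the job is handed in, with the robot touching nothing.
It also fails if it takes over 51 s, if anything falls off the work surface, if the arm or the gripper's body presses on something with over 40 N, if the wrist force passes 120 N, or if a joint passes its speed limit or range.

## Working session

There is one attempt and no reset: what is moved stays moved. The work goes in short steps, Python scripts to look and compute and a tool call to move; the robot and the scene stay as the last step left them, time stands still between calls to the robot, and variables do not carry over. Pictures are saved under pics/ and viewed, at most 10 in all, crops included, and the job is handed in when it is done.

Besides the shell and the picture viewer there is one more tool, called after "Call:" as name([rows], argument=value, ...), one row to a line, values as JSON. play_rows: Moves the arm, as the interface text tells. Its arguments: {"type":"object","properties":{"moves":{"type":"array"}},"required":["moves"]}

```bash
mkdir -p pics; ls; cat > h.py <<'E'
from plant import *
import numpy as np, cv2
from scipy.spatial.transform import Rotation as R
def cam2w(c,p,cal=None):
    cal=cal or calibration(c); a=np.array(cal["attitude"])
    M=R.from_quat(a).as_matrix() if a.size==4 else a.reshape(3,3)
    return M@np.array(p)+np.array(cal["xyz"])
def save(c,n):
    im=capture(c); cv2.imwrite(f"pics/{n}.png",im[:,:,::-1]); return im
E
python3 - <<'E'
from h import *
np.set_printoptions(precision=1,suppress=True)
s=sense(); print(s)
for c in("scene","top"):
    save(c,c+"1"); print(c,calibration(c))
    for n in("board","saddle_top","notch_mean","stop_mean","grip","rod","bolt_1_mid","nut_big_mid","chalk_tin_mid"):
        print(n,[(round(d["p"],2),cam2w(c,d["xyz"])) for d in pinpoint(c,n)[:2]])
a=cv2.imread("pics/scene1.png");b=cv2.imread("pics/top1.png")
E
```

```text
pics
{'time_s': 0.0, 'joint_pos': array([-1.4,  0.3,  1.5,  0. ,  1.3, -0.1]), 'joint_velocities': array([-0.,  0.,  0., -0.,  0., -0.]), 'effort': array([  0. , -43.4, -24.6,  -0. ,   0. ,   0. ]), 'tcp_pos': array([ 178.4, -493.4,  241.6]), 'orientation': array([ 1. ,  0.2, -0. , -0. ]), 'force': array([ 0.3,  0.3, -0.1]), 'moment': array([ 0.,  0., -0.]), 'grip_force': 0.0, 'gripper_width': 85.36180847986896}
scene {'fx': 434.2871351228728, 'fy': 434.2871351228728, 'cx': 277.4567218497192, 'cy': 218.6929376683881, 'xyz': array([ -24.2, -812.8,  575.9]), 'attitude': array([ 0.8, -0.4,  0.2, -0.4])}
board [(0.8, array([ 493.9, -384.3,   -0.9]))]
saddle_top [(0.77, array([ 499.4, -336.3,   64.9])), (0.71, array([ 577.1, -412.9,   17.4]))]
notch_mean [(0.88, array([ 469.3, -368.5,   66.7]))]
stop_mean [(0.93, array([ 502.5, -277.6,   55.2]))]
grip [(0.51, array([ 477.2, -431.2,  107.7]))]
rod [(0.79, array([ 493.3, -384.5,   -4.7]))]
bolt_1_mid []
nut_big_mid []
chalk_tin_mid [(0.59, array([ 578.1, -414.6,   18.5]))]
top {'fx': 501.93062056959286, 'fy': 501.93062056959286, 'cx': 279.4403307444226, 'cy': 207.3830273291812, 'xyz': array([ 353.5, -377.4,  948.3]), 'attitude': array([ 0.7, -0.7,  0.1, -0.1])}
board [(0.88, array([ 491.8, -384.6,   -2.4])), (0.26, array([ 405.2, -491.7,   45.1]))]
saddle_top [(0.76, array([ 499.7, -339.8,   66.6]))]
notch_mean [(0.75, array([ 467.7, -371.1,   62.3]))]
stop_mean [(0.68, array([ 575.8, -410.5,   16.1])), (0.67, array([ 500.5, -280.1,   53.3]))]
grip []
rod [(0.76, array([ 494.6, -383.3,    3.8]))]
bolt_1_mid [(0.56, array([ 407. , -490. ,   42.2]))]
nut_big_mid [(0.53, array([ 429.5, -277.2,   25.4]))]
chalk_tin_mid [(0.83, array([ 577.7, -409.2,   16.7])), (0.18, array([ 468.1, -371. ,   62.2]))]
```

View pics/scene1.png

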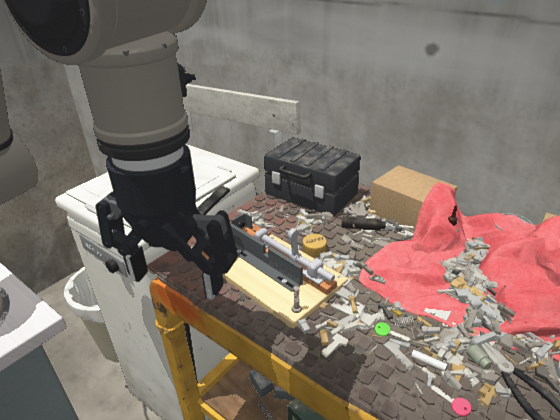

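View pics/top1.png

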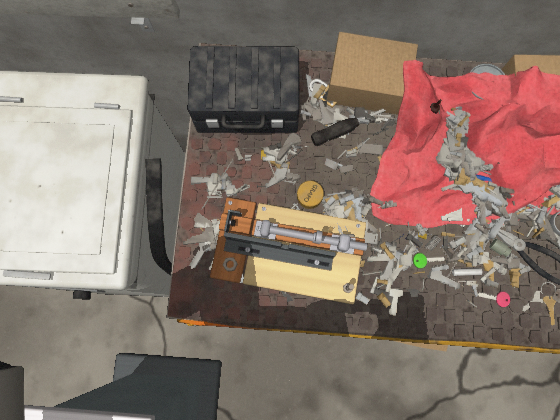

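The scene view shows the board with the bolt around (285,250), with the handle up near (295,235). In the top view the board sits at about (295,250), its +y end to the left, and the handle disc is near (345,242), the loose bolt at (349,286), the nut at (230,264) and the tin at (311,193).

```bash
cat >> h.py <<'E'
def rel(p,Rt,hand=100):
    "row from present pose to target p (mm), Rt rotation"
    s=sense(); R0=R.from_quat(s["orientation"])
    return np.round(np.r_[(R0.inv()*Rt).as_rotvec(degrees=True),R0.inv().apply(np.array(p)-s["tcp_pos"])/10],2)
def down(yaw,tilt=0):
    "tool y = -board y, z down, tilted with the handle by tilt"
    return R.from_euler("z",yaw)*R.from_euler("y",-tilt)*R.from_euler("x",np.pi)
E
python3 - <<'E'
from h import *
np.set_printoptions(precision=3,suppress=True)
yaw=-0.08
print(R.from_quat(sense()["orientation"]).as_matrix())
print(down(yaw).as_matrix())
print(rel([478,-428,235],down(yaw)))
E
```

```text
[[ 0.94  0.34 -0.  ]
 [ 0.34 -0.94 -0.  ]
 [-0.    0.   -1.  ]]
[[ 0.997 -0.08  -0.   ]
 [-0.08  -0.997 -0.   ]
 [ 0.     0.    -1.   ]]
[ 0.    0.   24.46 30.41  4.    0.73]
```

Call:
play_rows([
  [[0,0,6,5,0.7,0.2,100],[0,0,12,10.5,1.4,0.4,100],[0,0,18,16,2,0.5,100],[0,0,24.5,21.5,2.8,0.6,100],[0,0,24.5,26.5,3.5,0.7,100],[0,0,24.5,30.4,4,0.7,100],[0,0,24.5,30.4,4,0.7,100],[0,0,24.5,30.4,4,0.7,100]],
])

```text
time_s: 2.0
tcp_pos: [477.5, -428.1, 235.0]
orientation: [0.999, -0.04, -0.0, -0.0]
force: [-0.3, 0.2, 0.7]
gripper_width: 85.6
grip_force: 0.0
```

```bash
python3 - <<'E'
from h import *
np.set_printoptions(precision=1,suppress=True)
s=sense(); print(s["time_s"],s["tcp_pos"],s["joint_pos"],s["force"])
for c in("wrist","scene","top"):
    save(c,c+"2")
    for n in("board","saddle_top","notch_mean","stop_mean","grip","rod","bolt_1_mid","nut_big_mid"):
        print(c,n,[(round(d["p"],2),cam2w(c,d["xyz"])) for d in pinpoint(c,n)[:2]])
E
```

```text
2.0 [ 477.5 -428.1  235. ] [-0.9  0.6  1.2 -0.   1.4  0.8] [-0.3  0.2  0.7]
wrist board [(0.61, array([ 488.1, -382.2,    0.1]))]
wrist saddle_top [(0.95, array([ 498. , -336.7,   65.8]))]
wrist notch_mean [(0.67, array([ 468.6, -373. ,   63.5]))]
wrist stop_mean []
wrist grip [(0.83, array([ 480. , -431.5,  110.6]))]
wrist rod [(0.75, array([ 495. , -380.3,    3.6]))]
wrist bolt_1_mid [(0.61, array([ 405.3, -496.8,   41.2]))]
wrist nut_big_mid [(0.58, array([ 469.6, -371. ,   63.6])), (0.35, array([ 494.9, -381. ,    5.5]))]
scene board [(0.88, array([ 493.2, -383. ,    1.6])), (0.56, array([ 575.5, -414.3,   16.4]))]
scene saddle_top [(0.7, array([ 498.4, -336.1,   65.8]))]
scene notch_mean [(0.67, array([ 470.2, -366.8,   64.9])), (0.32, array([ 433.5, -276.5,   20.4]))]
scene stop_mean [(0.94, array([ 503.2, -275.7,   53.7]))]
scene grip [(0.78, array([ 480.4, -430.6,  106.5]))]
scene rod [(0.83, array([ 495.8, -381.6,   -5.1]))]
scene bolt_1_mid [(0.61, array([ 406.1, -493.8,   42.5]))]
scene nut_big_mid [(0.61, array([ 432.8, -277.1,   21.6]))]
top board [(0.69, array([ 489.3, -386.9,   -0.8]))]
top saddle_top [(0.7, array([ 497.4, -337.8,   66.2]))]
top notch_mean [(0.92, array([ 470.9, -371.4,   60.9]))]
top stop_mean [(0.75, array([ 404.6, -491.1,   46.2])), (0.69, array([ 499.1, -277. ,   53.4]))]
top grip [(0.56, array([ 483.1, -430.3,  107.2]))]
top rod [(0.87, array([ 494.1, -381.5,    0.1]))]
top bolt_1_mid [(0.4, array([ 405.6, -492.8,   45.6]))]
top nut_big_mid [(0.41, array([ 432.8, -277.4,   28.1]))]
```

View pics/wrist2.png

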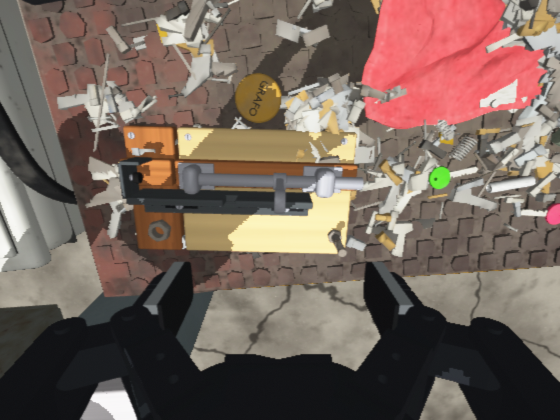

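The wrist view shows the rod from (190,178) to (360,183), the handle disc at about (280,207), saddles at (192,180) and (325,182), the keeper as the dark bar at row 203, the threaded bolt at (338,242) and the nut at (158,230).

```bash
python3 - <<'E'
from h import *
np.set_printoptions(precision=2,suppress=True)
for c in("wrist","top"):
    im=save(c,c+"3"); cal=calibration(c); M=R.from_quat(cal["attitude"]).as_matrix()
    s=silhouettes(c,"board")[0]["pixels"]
    cs=max(cv2.findContours(s.astype(np.uint8),0,1)[0],key=cv2.contourArea)[:,0]
    d=np.c_[(cs[:,0]-cal["cx"])/cal["fx"],(cs[:,1]-cal["cy"])/cal["fy"],np.ones(len(cs))]@M.T
    P=cal["xyz"]+d*((18-cal["xyz"][2])/d[:,2])[:,None]
    (cx,cy),wh,a=cv2.minAreaRect(P[:,:2].astype(np.float32)); print(c,cx,cy,wh,a)
    # near edge fit
    x,y=P[:,0],P[:,1]
    m=(y>-480)&(y<-290)&(x<430); k=np.polyfit(y[m],x[m],1)
    r=x[m]-np.polyval(k,y[m]);g=abs(r-np.median(r))<4;k=np.polyfit(y[m][g],x[m][g],1); print("near edge slope",k, g.sum(), "x at -383",np.polyval(k,-383))
c="wrist"
g=[cam2w(c,pinpoint(c,"grip")[0]["xyz"])];print(g)
E
```

```text
wrist 468.235595703125 -382.2545471191406 (294.2653503417969, 156.39382934570312) 83.82645416259766
near edge slope [  0.12 435.59] 151 x at -383 391.2587639284198
top 467.5320129394531 -333.38800048828125 (212.8204803466797, 149.64913940429688) 64.9045181274414
near edge slope [ -0.14 352.84] 19 x at -383 404.6033064852858
[array([ 479.09, -430.21,  107.81])]
```

```bash
cat >> h.py <<'E'
YAW=-0.10; O=np.array([493.3,-383.5,0]); B=R.from_euler("z",YAW)
def tcp(turn,slide,tilt,ahead=5,O=O):
    g=O+B.apply([-56*np.sin(turn),-50+slide,52+56*np.cos(turn)])
    T=down(YAW,tilt); return g+T.apply([0,0,ahead]),T
E
python3 - <<'E'
from h import *
np.set_printoptions(precision=2,suppress=True)
print(tcp(.15,2.5,-.3)[0])
for a in(-60,5): print(rel(*tcp(.15,2.5,-.3,a)))
E
```

```text
[ 478.76 -429.78  102.59]
[  0.17 -17.19   1.09   2.01   0.2    7.06]
[  0.17 -17.19   1.09   0.09   0.16  13.27]
```

Call:
play_rows([
  [[0,-8.5,0.5,1,0.1,3.5,100],[0,-17,1,2,0.2,7,100],[0,-17,1,2,0.2,7,100],[0,-17,1,1.4,0.2,9,100],[0,-17,1,0.7,0.2,11.3,100],[0,-17,1,0.1,0.2,13.3,100],[0,-17,1,0.1,0.2,13.3,100],[0,-17,1,0.1,0.2,13.3,100]],
])

```text
time_s: 4.6
tcp_pos: [479.3, -431.0, 105.0]
orientation: [0.988, -0.049, -0.146, -0.005]
force: [-0.1, -0.2, -0.0]
gripper_width: 85.5
grip_force: 0.0
```

```bash
python3 - <<'E'
from h import *
np.set_printoptions(precision=1,suppress=True)
s=sense(); print(s["time_s"],s["tcp_pos"],s["joint_pos"],s["force"])
a=save("wrist","w4");b=save("scene","s4")
for c in("wrist","scene"):
    print([(round(d["p"],2),cam2w(c,d["xyz"])) for d in pinpoint(c,"grip")[:2]])
cv2.imwrite("pics/m4.png",np.vstack([a[20:300],cv2.resize(b[150:350,180:460],None,fx=1.1,fy=1.1)[:, :308].repeat(1,1) if 0 else cv2.resize(b[180:320,200:400],(560,320))])[:,:,::-1])
E
```

```text
4.6 [ 479.3 -431.   105. ] [-0.8  0.8  1.1 -0.2  1.5  0.9] [-0.1 -0.2 -0. ]
[(0.98, array([ 480.6, -424.9,  109.6]))]
[(0.5, array([ 480.8, -430.6,  109.2]))]
```

View pics/m4.png

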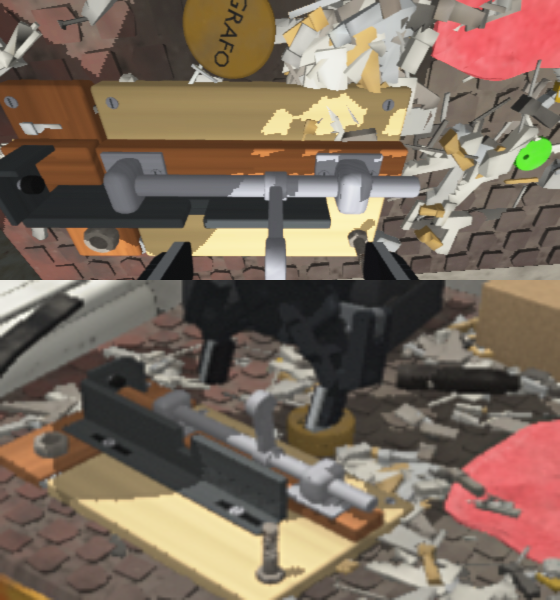

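The pads straddle the disc at (275,258) evenly, nothing else is near. The keeper's notch shows at about (197,205), which suggests an offset of roughly -8 mm; contact expected near slide 48.

Call:
play_rows([
  [[0,0,0,0,0,0,0],[0,0,0,0,0,0,0],[0,0,0,0,0,0,0],[0,0,0,0,0,0,0],[0,0,0,0,0,0,0],[0,0,0,0,0,0,0],[0,0,0,0,0,0,0],[0,0,0,0,0,0,0]],
])

```text
time_s: 5.8
tcp_pos: [478.8, -430.1, 102.4]
orientation: [0.988, -0.049, -0.148, -0.006]
force: [0.4, 1.8, 1.5]
gripper_width: 9.1
grip_force: 59.0
```

Call:
play_rows([
  [[0,0,0,0,-0.4,0,0],[0,0,0,0,-0.8,0,0],[0,0,0,0,-1.2,0,0],[0,0,0,0,-1.6,0,0],[0,0,0,0,-2.0,0,0],[0,0,0,0,-2.4,0,0],[0,0,0,0,-2.8,0,0],[0,0,0,0,-3.2,0,0],[0,0,0,0,-3.5,0,0],[0,0,0,0,-3.6,0,0],[0,0,0,0,-3.6,0,0]],
])

```text
time_s: 7.18
tcp_pos: [482.5, -394.1, 102.4]
orientation: [0.988, -0.049, -0.147, -0.006]
force: [2.0, -1.3, 2.3]
gripper_width: 9.0
grip_force: 59.3
```

Call:
play_rows([
  [[0,0,0,0,-0.15,0,0],[0,0,0,0,-0.3,0,0],[0,0,0,0,-0.3,0,0]],
])

```text
time_s: 7.55
tcp_pos: [482.8, -391.2, 102.3]
orientation: [0.988, -0.049, -0.148, -0.006]
force: [3.6, -2.6, 3.1]
gripper_width: 9.1
grip_force: 59.4
```

Call:
play_rows([
  [[0,0,0,0,-0.15,0,0],[0,0,0,0,-0.3,0,0],[0,0,0,0,-0.3,0,0]],
])

```text
time_s: 7.92
tcp_pos: [483.1, -388.1, 102.3]
orientation: [0.988, -0.049, -0.148, -0.006]
force: [2.6, -1.1, 3.5]
gripper_width: 9.1
grip_force: 59.5
```

Call:
play_rows([
  [[0,0,0,0,-0.15,0,0],[0,0,0,0,-0.3,0,0],[0,0,0,0,-0.3,0,0]],
])

```text
time_s: 8.3
tcp_pos: [483.3, -385.1, 102.3]
orientation: [0.988, -0.049, -0.148, -0.006]
force: [2.9, -1.3, 4.0]
gripper_width: 8.7
grip_force: 59.5
```

Call:
play_rows([
  [[0,0,0,0,-0.1,0,0],[0,0,0,0,-0.2,0,0],[0,0,0,0,-0.2,0,0]],
])

```text
time_s: 8.68
tcp_pos: [483.5, -383.3, 102.3]
orientation: [0.988, -0.049, -0.148, -0.006]
force: [4.3, -1.9, 4.9]
gripper_width: 8.8
grip_force: 59.6
```

Call:
play_rows([
  [[0,0,0,0,-0.1,0,0],[0,0,0,0,-0.2,0,0],[0,0,0,0,-0.2,0,0]],
])

```text
time_s: 9.05
tcp_pos: [483.7, -381.3, 102.3]
orientation: [0.988, -0.049, -0.148, -0.006]
force: [2.6, -0.9, 6.8]
gripper_width: 8.9
grip_force: 59.7
```

Call:
play_rows([
  [[0,0,0,0,-0.1,0,0],[0,0,0,0,-0.2,0,0],[0,0,0,0,-0.2,0,0]],
])

```text
time_s: 9.43
tcp_pos: [483.9, -379.3, 102.3]
orientation: [0.988, -0.049, -0.148, -0.006]
force: [4.0, -1.5, 5.1]
gripper_width: 8.9
grip_force: 59.7
```

Call:
play_rows([
  [[0,0,0,0,-0.1,0,0],[0,0,0,0,-0.2,0,0],[0,0,0,0,-0.2,0,0]],
])

```text
time_s: 9.8
tcp_pos: [484.0, -378.6, 102.3]
orientation: [0.988, -0.049, -0.147, -0.005]
force: [3.4, -8.1, 4.7]
gripper_width: 8.8
grip_force: 59.6
```

Call:
play_rows([
  [[0,0,0,0,-0.1,0,0],[0,0,0,0,-0.2,0,0],[0,0,0,0,-0.2,0,0],[0,0,0,0,-0.2,0,0]],
])

```text
time_s: 10.3
tcp_pos: [484.1, -377.1, 102.3]
orientation: [0.988, -0.049, -0.147, -0.004]
force: [2.9, -7.4, 3.1]
gripper_width: 8.8
grip_force: 59.6
```

Call:
play_rows([
  [[0,0,0,0,-0.1,0,0],[0,0,0,0,-0.2,0,0],[0,0,0,0,-0.2,0,0],[0,0,0,0,-0.2,0,0]],
])

```text
time_s: 10.8
tcp_pos: [484.3, -375.4, 102.3]
orientation: [0.988, -0.049, -0.147, -0.004]
force: [2.2, -9.0, 3.7]
gripper_width: 8.5
grip_force: 59.5
```

```bash
python3 - <<'E'
from h import *
np.set_printoptions(precision=2,suppress=True)
s=sense(); print(s["time_s"],s["tcp_pos"],s["force"],s["moment"],s["joint_pos"])
a=save("wrist","w5");b=save("scene","s5")
cv2.imwrite("pics/m5.png",np.vstack([a[20:300],cv2.resize(b[180:320,200:400],(560,320))])[:,:,::-1])
E
```

```text
10.8 [ 484.29 -375.35  102.29] [ 2.18 -8.98  3.66] [-1.39 -0.7   0.25] [-0.7   0.77  1.2  -0.17  1.41  1.02]
```

View pics/m5.png

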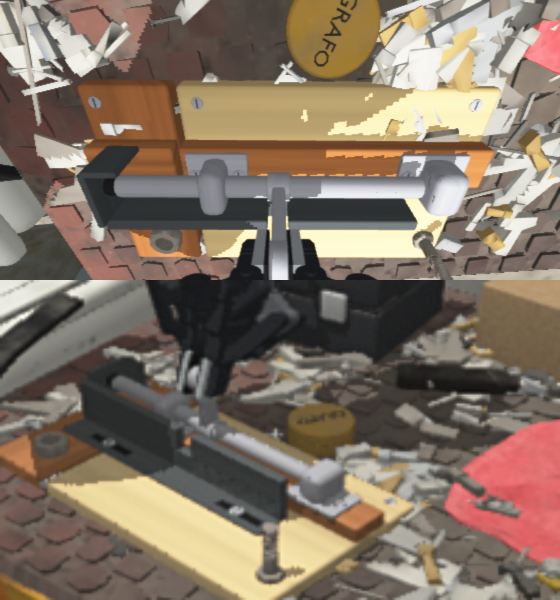

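Handle stands over the keeper's notch (wrist view about (280,205)), with the nose in the keeper and pressing the stop at about 7 N net. Next comes the turning arc.

```bash
cat > arc.py <<'E'
from h import *
np.set_printoptions(precision=2,suppress=True)
s=sense(); p=B.inv().apply(s["tcp_pos"]-O); R0=R.from_quat(s["orientation"])
e=(B.inv()*R0*R.from_euler("x",np.pi).inv()).as_euler("yxz"); tilt=-e[0]
g=p-np.r_[5*-np.cos(0)*0,0,0]-(B.inv()*R0).apply([0,0,5]); r=np.hypot(g[0],g[2]-52); th=np.arctan2(-g[0],g[2]-52)
print("board tcp",p,"tilt",tilt,"others",e,"grip",g,"r",r,"turn",th)
T=np.linspace(th,1.57,15)[1:]
for t in T:
    tl=tilt+(t-th)*1.3/1.42
    q=[-r*np.sin(t),g[1],52+r*np.cos(t)]; Rt=R.from_euler("y",-(tl-tilt))
    Rn=B*Rt*B.inv()*R0
    P=O+B.apply(q)+Rn.apply([0,0,5])
    print(round(t,2),np.r_[(R0.inv()*Rn).as_rotvec(degrees=True),R0.inv().apply(P-s["tcp_pos"])/10])
E
python3 arc.py
```

```text
board tcp [ -9.78   7.22 102.28] tilt -0.2955814025955191 others [ 0.3  -0.01  0.  ] grip [ -8.32   7.25 107.06] r 55.683484521016496 turn 0.15000409186123229
0.25 [-0.    5.32  0.03 -0.45 -0.    0.27]
0.35 [-0.   10.64  0.07 -0.87 -0.    0.58]
0.45 [-0.   15.96  0.1  -1.26 -0.01  0.93]
0.56 [-0.   21.28  0.14 -1.61 -0.01  1.32]
0.66 [-0.   26.6   0.17 -1.91 -0.01  1.75]
0.76 [-0.   31.92  0.2  -2.18 -0.01  2.2 ]
0.86 [-0.   37.24  0.24 -2.39 -0.02  2.68]
0.96 [-0.   42.56  0.27 -2.56 -0.02  3.17]
1.06 [-0.   47.88  0.31 -2.67 -0.02  3.69]
1.16 [-0.01 53.2   0.34 -2.73 -0.03  4.21]
1.27 [-0.01 58.52  0.37 -2.74 -0.03  4.73]
1.37 [-0.01 63.84  0.41 -2.7  -0.03  5.26]
1.47 [-0.01 69.16  0.44 -2.6  -0.04  5.77]
1.57 [-0.01 74.48  0.48 -2.45 -0.04  6.28]
```

```bash
python3 -c "
import cv2,numpy as np
a=cv2.imread('pics/w5.png')[180:270,200:360];b=cv2.imread('pics/s5.png')[200:270,230:320]
cv2.imwrite('pics/z5.png',np.hstack([cv2.resize(a,(480,270),interpolation=2),cv2.resize(b,(320,270),interpolation=2)]))"
```

```text
(no output)
```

View pics/z5.png

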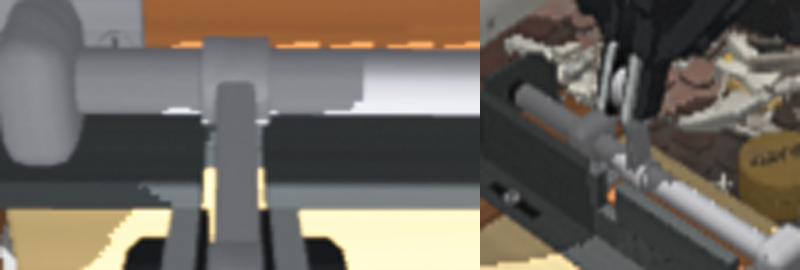

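The crop shows the notch (columns 204–267) nicely centred on the handle bar (216–260).

Call:
play_rows([
  [[0,5.3,0,-0.45,0,0.27,0],[0,10.6,0,-0.87,0,0.58,0],[0,16,0,-1.26,0,0.93,0],[0,21.3,0,-1.61,0,1.32,0],[0,26.6,0,-1.91,0,1.75,0],[0,31.9,0,-2.18,0,2.2,0],[0,31.9,0,-2.18,0,2.2,0],[0,31.9,0,-2.18,0,2.2,0]],
])

```text
time_s: 11.9
tcp_pos: [457.2, -373.0, 89.0]
orientation: [0.99, -0.049, 0.131, 0.01]
force: [-4.3, -6.4, 11.3]
gripper_width: 8.9
grip_force: 61.8
```

```bash
python3 arc.py; python3 -c "
from h import *
s=sense();print(s['force'],s['joint_pos'],s['time_s'])"
```

```text
board tcp [-36.97   6.82  89.03] tilt 0.2628770005809195 others [-0.26 -0.01 -0.  ] grip [-38.27   6.85  93.86] r 56.71424011467693 turn 0.7406470229852262
0.8 [-0.    3.11  0.02 -0.27 -0.    0.16]
0.86 [-0.01  6.21  0.04 -0.52 -0.    0.34]
0.92 [-0.01  9.32  0.06 -0.77 -0.    0.53]
0.98 [-0.02 12.43  0.08 -1.   -0.01  0.74]
1.04 [-0.02 15.54  0.1  -1.22 -0.01  0.96]
1.1 [-0.03 18.64  0.12 -1.43 -0.01  1.2 ]
1.16 [-0.03 21.75  0.14 -1.62 -0.01  1.44]
1.21 [-0.04 24.86  0.16 -1.8  -0.01  1.7 ]
1.27 [-0.04 27.97  0.18 -1.96 -0.02  1.97]
1.33 [-0.04 31.07  0.2  -2.11 -0.02  2.24]
1.39 [-0.05 34.18  0.22 -2.24 -0.02  2.53]
1.45 [-0.05 37.29  0.24 -2.35 -0.02  2.82]
1.51 [-0.06 40.39  0.25 -2.45 -0.02  3.12]
1.57 [-0.06 43.5   0.27 -2.52 -0.03  3.42]
[-4.27802235 -6.37777923 11.31485846] [-0.91000151  0.53218204  1.73040317  0.28549619  0.71134233  0.5589092 ] 11.9
```

```bash
sed -i 's#1.3/1.42#0.3#; s#^T=.*#T=np.linspace(th,1.57,11)[1:]; k=float(__import__("sys").argv[1])#; s#q=\[-r#r+=k/10;q=[-r#' arc.py; python3 arc.py 1.0
```

```text
board tcp [-36.97   6.82  89.03] tilt 0.2628770005809195 others [-0.26 -0.01 -0.  ] grip [-38.27   6.85  93.86] r 56.71424011467693 turn 0.7406470229852262
0.82 [-0.    1.43  0.01 -0.4  -0.    0.22]
0.91 [-0.    2.85  0.02 -0.78 -0.    0.48]
0.99 [-0.01  4.28  0.03 -1.14 -0.01  0.77]
1.07 [-0.01  5.7   0.04 -1.48 -0.01  1.09]
1.16 [-0.01  7.13  0.04 -1.78 -0.01  1.44]
1.24 [-0.01  8.55  0.05 -2.06 -0.01  1.82]
1.32 [-0.01  9.98  0.06 -2.31 -0.02  2.21]
1.4 [-0.02 11.4   0.07 -2.52 -0.02  2.63]
1.49 [-0.02 12.83  0.08 -2.7  -0.02  3.07]
1.57 [-0.02 14.26  0.09 -2.84 -0.03  3.52]
```

Call:
play_rows([
  [[0,1.4,0,-0.4,-0.04,0.22,0],[0,2.9,0,-0.78,-0.05,0.48,0],[0,4.3,0,-1.14,-0.05,0.77,0],[0,4.3,0,-1.14,-0.05,0.77,0]],
])

```text
time_s: 12.4
tcp_pos: [448.4, -372.0, 78.8]
orientation: [0.984, -0.049, 0.168, 0.012]
force: [-3.6, -7.8, 10.7]
gripper_width: 9.4
grip_force: 63.7
```

```bash
python3 arc.py 1.0; python3 -c "
from h import *
s=sense();print(s['force'],s['joint_pos'],s['time_s'])"
```

```text
board tcp [-45.8    6.95  78.76] tilt 0.3388875226672172 others [-0.34 -0.01 -0.  ] grip [-47.46   6.98  83.47] r 56.950241102049205 turn 0.9852998468866326
1.04 [-0.    1.01  0.01 -0.26 -0.    0.2 ]
1.1 [-0.    2.01  0.01 -0.5  -0.    0.42]
1.16 [-0.    3.02  0.02 -0.74 -0.01  0.65]
1.22 [-0.    4.02  0.03 -0.96 -0.01  0.89]
1.28 [-0.    5.03  0.04 -1.16 -0.01  1.15]
1.34 [-0.01  6.03  0.04 -1.35 -0.01  1.42]
1.39 [-0.01  7.04  0.05 -1.53 -0.01  1.7 ]
1.45 [-0.01  8.04  0.06 -1.68 -0.02  1.99]
1.51 [-0.01  9.05  0.06 -1.82 -0.02  2.3 ]
1.57 [-0.01 10.05  0.07 -1.95 -0.02  2.61]
[-3.56156891 -7.75505858 10.65996765] [-0.95444157  0.52548229  1.81167539  0.43884014  0.61788326  0.38049859] 12.4
```

Call:
play_rows([
  [[0,1,0,-0.26,0,0.2,0],[0,2,0,-0.5,0,0.42,0],[0,3,0,-0.74,0,0.65,0],[0,4,0,-0.96,0,0.89,0],[0,4,0,-0.96,0,0.89,0]],
])

```text
time_s: 13.02
tcp_pos: [442.3, -371.4, 66.9]
orientation: [0.978, -0.049, 0.202, 0.013]
force: [-3.1, -6.8, 10.2]
gripper_width: 9.1
grip_force: 65.5
```

```bash
python3 arc.py 0; python3 -c "
from h import *
s=sense();print(s['force'],s['joint_pos'],s['time_s'])"
```

```text
board tcp [-51.98   6.98  66.89] tilt 0.40799777601604836 others [-0.41 -0.01 -0.  ] grip [-53.97   7.01  71.48] r 57.37400652862954 turn 1.2243905890830398
1.26 [-0.    0.59  0.   -0.13 -0.    0.15]
1.29 [-0.    1.19  0.01 -0.25 -0.    0.3 ]
1.33 [-0.    1.78  0.01 -0.37 -0.    0.45]
1.36 [-0.    2.38  0.02 -0.48 -0.    0.61]
1.4 [-0.    2.97  0.02 -0.59 -0.01  0.78]
1.43 [-0.    3.56  0.02 -0.69 -0.01  0.94]
1.47 [-0.    4.16  0.03 -0.78 -0.01  1.11]
1.5 [-0.    4.75  0.03 -0.87 -0.01  1.29]
1.54 [-0.    5.35  0.03 -0.96 -0.01  1.47]
1.57 [-0.    5.94  0.04 -1.03 -0.01  1.65]
[-3.14277365 -6.82875462 10.18593717] [-0.99512157  0.53378392  1.87895106  0.62612661  0.54842447  0.16564316] 13.025
```

Call:
play_rows([
  [[0,1.2,0,-0.25,0,0.3,0],[0,2.4,0,-0.48,0,0.61,0],[0,3.6,0,-0.69,0,0.94,0],[0,4.2,0,-0.78,0,1.11,0],[0,4.2,0,-0.78,0,1.11,0]],
])

```text
time_s: 13.65
tcp_pos: [439.0, -371.0, 53.2]
orientation: [0.97, -0.049, 0.237, 0.015]
force: [-5.8, -8.9, 9.3]
gripper_width: 9.0
grip_force: 67.9
```

```bash
python3 arc.py 0|head -1; python3 -c "
from h import *
s=sense();print(s['force'],s['joint_pos'],s['time_s'],rel(s['tcp_pos']+[0,0,-1.0],R.from_quat(s['orientation'])))"
```

```text
board tcp [-55.27   7.05  53.19] tilt 0.48001743981696166 others [-0.48 -0.01 -0.  ] grip [-57.58   7.08  57.62] r 57.852384634611205 turn 1.4734258847743302
[-5.82375181 -8.87872793  9.33454151] [-1.03420011  0.55673804  1.93913616  0.86935244  0.50236803 -0.10794495] 13.65 [ 0.    0.    0.   -0.05 -0.    0.09]
```

Call:
play_rows([
  [[0,0.5,0,-0.07,0,0.13,0],[0,1,0,-0.14,0,0.27,0],[0,1.3,0,-0.18,0,0.36,0],[0,1.3,0,-0.18,0,0.36,0]],
])

```text
time_s: 14.15
tcp_pos: [438.8, -370.9, 49.2]
orientation: [0.967, -0.049, 0.248, 0.015]
force: [-7.6, -6.5, 9.7]
gripper_width: 8.8
grip_force: 69.2
```

Call:
play_rows([
  [[0,0.3,0,-0.04,0,0.09,0],[0,0.6,0,-0.08,0,0.18,0],[0,0.6,0,-0.08,0,0.18,0]],
])

```text
time_s: 14.52
tcp_pos: [438.8, -371.0, 47.1]
orientation: [0.966, -0.049, 0.253, 0.016]
force: [-7.3, -6.5, 9.3]
gripper_width: 8.8
grip_force: 69.7
```

Call:
play_rows([
  [[0,0,0,-0.02,0,0.05,0],[0,0,0,-0.05,0,0.1,0],[0,0,0,-0.05,0,0.1,0]],
])

```text
time_s: 14.9
tcp_pos: [438.8, -371.0, 46.1]
orientation: [0.966, -0.049, 0.253, 0.016]
force: [-9.4, -7.2, 10.2]
gripper_width: 9.0
grip_force: 70.3
```

Call:
play_rows([
  [[0,0,0,-0.04,0,0.09,0],[0,0,0,-0.07,0,0.14,0],[0,0,0,-0.07,0,0.14,0]],
])

```text
time_s: 15.28
tcp_pos: [438.9, -370.9, 44.4]
orientation: [0.966, -0.049, 0.253, 0.016]
force: [-9.9, -6.5, 10.2]
gripper_width: 8.8
grip_force: 70.8
```

```bash
python3 - <<'E'
from h import *
np.set_printoptions(precision=1,suppress=True)
a=save("wrist","w6");b=save("scene","s6")
for c in("wrist","scene"): print([(round(d["p"],2),B.inv().apply(cam2w(c,d["xyz"])-O)) for d in pinpoint(c,"grip")[:2]])
cv2.imwrite("pics/m6.png",np.hstack([cv2.resize(a[100:400,130:430],(400,400)),cv2.resize(b[180:300,210:330],(400,400),interpolation=2)])[:,:,::-1])
E
```

```text
[(0.66, array([-58. ,   9.5,  56.1]))]
[]
```

View pics/m6.png

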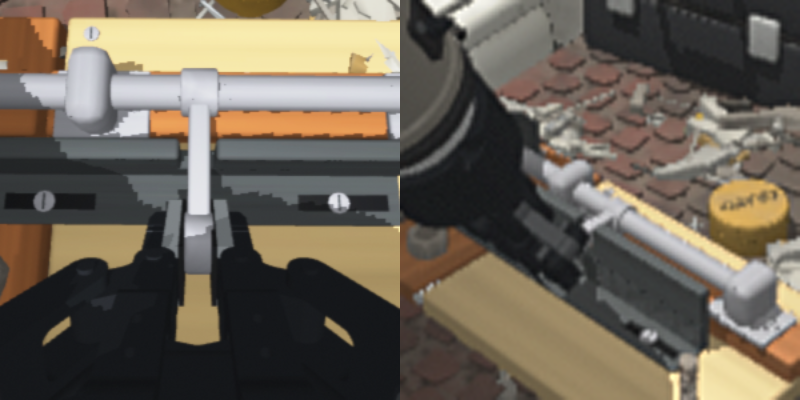

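Handle lies in the notch, centred (wrist crop (198,150) between bar ends at 180 and 217). I'll keep pressing gently downwards for the end stop.

Call:
play_rows([
  [[0,0,0,-0.05,0,0.1,0],[0,0,0,-0.1,0,0.18,0],[0,0,0,-0.1,0,0.18,0]],
])

```text
time_s: 15.85
tcp_pos: [438.9, -371.0, 42.3]
orientation: [0.966, -0.049, 0.253, 0.016]
force: [-8.1, -6.2, 9.6]
gripper_width: 9.4
grip_force: 71.5
```

Call:
play_rows([
  [[0,0,0,-0.05,0,0.1,0],[0,0,0,-0.1,0,0.18,0],[0,0,0,-0.1,0,0.18,0]],
])

```text
time_s: 16.23
tcp_pos: [439.1, -371.1, 41.2]
orientation: [0.966, -0.049, 0.253, 0.016]
force: [-13.2, -4.8, 19.6]
gripper_width: 8.7
grip_force: 73.4
```

Call:
play_rows([
  [[0,0,0,-0.03,0,0.05,0],[0,0,0,-0.03,0,0.05,0],[0,0,0,-0.03,0,0.05,0]],
])

```text
time_s: 16.6
tcp_pos: [439.1, -371.1, 41.0]
orientation: [0.966, -0.048, 0.254, 0.016]
force: [-14.7, -4.8, 22.1]
gripper_width: 8.8
grip_force: 74.0
```

Call:
play_rows([
  [[0,0,0,0.06,0,-0.11,0],[0,0,0,0.06,0,-0.11,0],[0,0,0,0.06,0,-0.11,30],[0,0,0,0.06,0,-0.11,30],[0,0,0,0.06,0,-0.11,30],[0,0,0,0.06,0,-0.11,30],[0,0,0,0.06,0,-0.11,30]],
])

```text
time_s: 17.48
tcp_pos: [439.7, -368.4, 40.0]
orientation: [0.966, -0.047, 0.252, 0.013]
force: [0.5, 0.1, 0.5]
gripper_width: 25.8
grip_force: 0.0
```

Released with zero force. Retreating along the tool axis.

Call:
play_rows([
  [[0,0,0,0,0,-1.5,30],[0,0,0,0,0,-3.5,30],[0,0,0,0,0,-6,30],[0,0,0,0,0,-9,30],[0,0,0,0,0,-12,30],[0,0,0,0,0,-12,30],[0,0,0,0,0,-12,30]],
])

```text
time_s: 18.35
tcp_pos: [381.4, -362.4, 144.3]
orientation: [0.966, -0.047, 0.252, 0.013]
force: [0.7, -0.1, -2.0]
gripper_width: 25.4
grip_force: 0.0
```

```bash
python3 - <<'E'
from h import *
np.set_printoptions(precision=1,suppress=True)
print(sense()["tcp_pos"],sense()["joint_pos"])
a=save("wrist","w7");b=save("top","t7")
for c in("wrist","top"): print([(round(d["p"],2),B.inv().apply(cam2w(c,d["xyz"])-O)) for d in pinpoint(c,"grip")[:2]])
for n in ("bolt_1_mid","nut_big_mid","chalk_tin_mid"): print(n,[(round(d["p"],2),cam2w("top",d["xyz"])) for d in pinpoint("top",n)[:1]])
cv2.imwrite("pics/m7.png",np.hstack([cv2.resize(a[:,70:490],(400,400)),cv2.resize(b[150:320,200:370],(400,400),interpolation=2)])[:,:,::-1])
E
```

```text
[ 381.4 -362.4  144.3] [-1.2  0.3  2.   0.7  0.7 -0. ]
[(0.75, array([-58.6,   5.8,  54.1]))]
[(0.7, array([-57. ,   4.5,  49.6]))]
bolt_1_mid [(0.39, array([ 405.8, -491.4,   46.8]))]
nut_big_mid [(0.53, array([ 432.9, -276.1,   26.1]))]
chalk_tin_mid [(0.85, array([ 578.5, -411.9,   16. ]))]
```

View pics/m7.png

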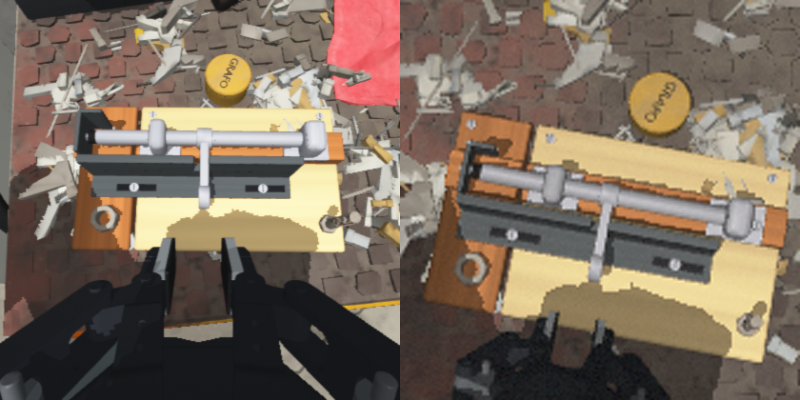

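The handle lies level in the notch (disc at about (205,198) on the left, (597,268) on the right), with the bolt shot. The nut, threaded bolt and tin haven't moved, and the gripper is clear.

```bash
python3 -c "
from plant import *
print(close_job())"
```

```text
the job is handed in; nothing more can be done
None
```

The job is handed in: the bolt is shot onto the spring stop at about 7 N and the handle is down in the notch at its end stop and let go; the threaded bolt, nut and tin were not moved, and it took about 19 s of the 51 s allowed.

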